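# Set the indexing dial back one notch

### The arm

A 7-joint arm with a two-finger parallel gripper is mounted at the origin on the work surface. World frame = base frame: x ahead of the robot, y to its left, z up, the work surface at z = 0. Lengths are in mm, angles in rad, forces in N, time in s.
With the tool pointing down it reaches from about 425 to 950 mm from the base axis. Payload 4.7 kg.
Tool frame: the origin (TCP) lies midway between the tips of the shut fingers; the grasp point (between the pads) lies 19 mm behind it (robot.grip_point_offset is the distance from the TCP to the grasp point, in mm); z points along the fingers, y is the direction in which the jaws open and shut (so a half turn about z gives the same grasp; the last joint's range is limited). The gripper opens to 87 mm and grips with 3 to 60 N. Pads are 19 mm wide; open, the fingers measure 117 mm over their backs; the gripper's body (75 mm by 190 mm) begins 51 mm behind the grasp point.
Start: joints at [-1.178, 0.469, -0.049, 1.532, 0.024, 1.141, -0.082], TCP at [276.31, 615.875, 222.573] pointing down, gripper open.
Joint ranges: [-2.59, 2.59], [-0.33, 1.99], [-1.39, 1.29], [0.1, 2.45], [-1.04, 4.18], [0.21, 1.99], [-2.66, 2.66]. Speed limits (rad/s): [2.57, 2.57, 3.14, 3.14, 3.14, 3.14, 3.14].

### API

Orientations are given as a unit quaternion [w, x, y, z].
In Python, from rig import robot, viewer gives the robot as it stands. The module is installed in compiled form; this text tells all that it offers.
- The arm moves only by the shell command python3 -m inch 'ROWS' [FORCE]. ROWS is a JSON object of lists of equal length, an entry for each row: "claw": the closure, from -1 (fully open) to 1 (shut); "offset": the shift along the tool's x, y, z in cm, a list of three; "rot": the turn, a rotation vector about the tool's x, y, z in degrees, a list of three. In form: {"claw": [claw, ...], "offset": [[tx, ty, tz], ...], "rot": [[wx, wy, wz], ...]}. A call has 1 to 12 rows; each row is the pose to reach, as a shift and turn from the pose commanded when the call began, along the tool's axes at that moment; what a row does not reach only later rows make up. A row lasts 1/8 s, in which the tool goes at most 62.5 mm and 10.7 degrees, less where a joint would pass 70% of its speed; a pose out of reach is approached as far as the arm can. A call with a gripper value outside its range is refused whole. The fingers move at their own pace and stop on an object; FORCE is the grip in N (left out, the last holds). Time passes only in rows, so rows that repeat a pose let the fingers close. It gives the time, the measured TCP pose, the force and the opening at its end, in the units of the state.
- robot.read_state(): the state, without advancing time (a new reading comes with each control period).
- viewer.camera(name): name is "scene" or "side" or "wrist"; returns (picture, depth): 400x640x3 uint8, red, green, blue; 400x640 float32, mm along the optical axis (not along the pixel's ray), 0 where there is no reading.
- viewer.calibration(name): a dict with "mtx" (3x3 intrinsics, pixels), "T" (4x4, takes a point from camera to world coordinates); the wrist camera has in their place "tool_from_camera" (4x4, takes a point from camera to tool coordinates, whose origin is the TCP and whose axes are the flange's). Camera axes: x right, y up, looking along -z (the intrinsics and any distortion apply to the point x, -y, -z); pixel columns grow to the right and rows downward; lengths in mm; the calibration is good to about 2 mm. The wrist camera is an equidistant fisheye: a pixel r from the principal point sees the ray r / f radians off the axis. A picture is of the moment at which its call begins: read the wrist's pose just before it. calibration takes no time and is no camera call.
- robot.close_job(): hands the job in, once; it reports no verdict.
The state is a dict: "time": time; "joint_pos": joint angles; "qvel": joint speeds; "joint_torque": joint torques, N m; "ee_pos": TCP position; "eef_rot": TCP orientation; "force": force on the tool from outside, world axes, zero at the start; "ft_torque": the same for the moment, N m; "gripper_width": opening from 0.0 (shut) to 1.0 (fully open).
Only numpy, scipy, OpenCV 4.12 (cv2) and the standard library are available. Lean on these libraries where they do the work, as an engineer would, in place of code of your own. Each camera call takes 0.05 s, during which the arm holds its last target. There are 200 camera calls.

### The job

The test dial has been indexed one station too far. With the fingertips, throw the pawl's ball-ended lever over to lift the ratchet pawl out of the teeth, push the dial back one notch by one of its upright posts (backward is counter-clockwise seen from above), throw the lever back so that the pawl drops in again, and ease the dial back until the next tooth is right up against the pawl. Only touch and push: nothing is to be picked up, the boards stay in their nests, the other things on the bench stay where they are, and the dial must not be turned forward, nor back by more than the one notch.

Things in the scene. Friction and masses are not known exactly. Their poses are not given: they have to be found in the camera images.
- fixture: Indexing fixture, bolted down: grey base plate 270 x 270 x 14 mm carrying a round aluminium dial, 233 mm across, on an upright axis. Origin on that axis at bench level; z up, x away from the robot (turned by up to 0.4 rad), y left. Directions and angles (counter-clockwise from x) below are in this frame. Only the contact head, the pawl and its ball stand higher than 98 mm above the bench.
- dial_top (a point): Point on the dial's axis on its flat top, 44 mm above the bench (a hub 16 mm higher stands there). Around it every 45 degrees, centres 72 mm from the axis, are eight black board nests with 5 mm rims; five hold loose boards that reach to about 49 mm above the bench. Eight upright posts stand between the nests.
- dial (a joint): Dial angle, rad: 0 at the start, grows as it turns BACKWARD (counter-clockwise from above); one notch is 0.785. Outer ring 101 to 116 mm from the axis: eight saw teeth 9 mm high. Turns stiffly, stays where left; 2 to 3 N at a post moves it. With the pawl thrown it passes freely. Once it is 0.1 to 0.75 back the pawl may be let down on the tooth's ramp; pushed on, the dial then stops hard at 0.785.
- post_a (a point): Centre of the TOP of one of the dial's eight steel posts: 12 mm thick, 44 mm tall (44 to 88 mm above the bench), 94 mm from the axis, every 45 degrees. At the start post_a is at 157.5 degrees (robot's side of the dial, left of the middle); one notch back takes it to 202.5 degrees, so it moves mostly in -y.
- post_b (a point): Centre of the top of the next post round, like post_a; at 202.5 degrees at the start.
- pawl (a joint): Pawl angle, rad: 0 = nose right down between the teeth, grows as the nose lifts; above 0.2 clear of the teeth; 1.15 = thrown fully over against its stop. Steel bell-crank: an arm to the nose, and a lever standing up with a ball as weight. Gravity holds it down below about 0.75 and holds it thrown over above about 0.85. A push of 1 N on the ball moves it.
- pawl_pivot (a point): The pawl's level pivot at the left of the dial, (-55, 107, 74) mm in the fixture's frame; the pivot line is along y. The arm reaches 55 mm in +x to the nose. A bracket plate stands on its outer (+y) side, up to 98 mm above the bench.
- pawl_ball (a point): Centre of the steel ball on the pawl's lever, 26 mm in diameter, 60 mm from the pivot; it swings in the upright plane of x and z. Pawl down: 30 mm to the +x side of the pivot and 52 mm above it (126 mm above the bench). Thrown over: 35 mm to the -x side and 48 mm above it. Pushed in -x it lifts the pawl, in +x it lowers it.
- head_top (a point): Top end of the contact head's arm, 116 mm above the bench and 70 mm from the axis at -45 degrees (far right). From there the arm, 36 mm wide, runs outward to a column 145 mm from the axis. Underside of the arm 93 mm above the bench; the posts pass below.
- pawl_nose (a point): Lower front edge of the pawl's nose, over the ring of teeth; nose 9 mm wide.
- board0: Loose green circuit board 30 x 30 x 3 mm lying in a nest of the dial; origin at the centre of its underside. Must stay in its nest.
- board1: Loose green circuit board 30 x 30 x 3 mm lying in a nest of the dial; origin at the centre of its underside. Must stay in its nest.
- board2: Loose green circuit board 30 x 30 x 3 mm lying in a nest of the dial; origin at the centre of its underside. Must stay in its nest.
- board3: Loose green circuit board 30 x 30 x 3 mm lying in a nest of the dial; origin at the centre of its underside. Must stay in its nest.
- board4: Loose green circuit board 30 x 30 x 3 mm lying in a nest of the dial; origin at the centre of its underside. Must stay in its nest.
- screw_jar: Bystander: clear screw jar with white cap, 30 mm across, 40 mm tall, standing on the base plate's near right corner; origin at its underside.
- driver: Bystander: screwdriver 170 mm long lying beside the base plate's right edge; origin at its underside.
- tweezers: Bystander: steel tweezers 120 mm long lying beside the left edge; origin at its underside.
- flux_bottle: Bystander: white plastic bottle, 42 mm across, 105 mm tall, beyond the left edge; origin at its underside.
- reel: Bystander: component reel lying flat, 90 mm across, 13 mm thick, beyond the far edge; origin at its underside.
- paste_jar: Bystander: white jar with green cap, 48 mm across, 45 mm tall, beside the right edge; origin at its underside.
- brush: Bystander: wooden-handled brush 150 mm long lying beyond the far edge; origin at its underside.

How it is judged:
By the outcome, as a careful person would: the job done as asked, in the order asked, and still so for the second after the job is handed in, with the robot touching nothing.
It also fails if it takes over 58 s, if anything falls off the work surface, if the arm or the gripper's body presses on something with over 40 N, if the wrist force passes 120 N, or if a joint passes its speed limit or range.

## Working session

There is one attempt and no reset: what is moved stays moved. The work goes in short steps, Python scripts to look and compute and a shell command to move; the robot and the scene stay as the last step left them, time stands still between calls to the robot, and variables do not carry over. Pictures are saved under pics/ and viewed, about 8 in all and at most 12, crops included, and the job is handed in when it is done.

```bash
mkdir -p pics
cat > h.py <<'E'
import numpy as np, cv2
from rig import robot, viewer
def shot(n,f):
    im,d=viewer.camera(n); cv2.imwrite('pics/'+f+'.png',im[:,:,::-1]); np.save('pics/'+f+'_d.npy',d); np.save('pics/'+f+'_i.npy',im); return im,d
def pt(n,u,v,d):
    c=viewer.calibration(n);K=c['mtx'];T=c['T']
    p=np.array([(u-K[0,2])/K[0,0]*d,-(v-K[1,2])/K[1,1]*d,-d,1]);return (T@p)[:3]
def cloud(n,d):
    v,u=np.mgrid[:400,:640];c=viewer.calibration(n);K=c['mtx']
    P=np.stack([(u-K[0,2])/K[0,0]*d,-(v-K[1,2])/K[1,1]*d,-d,np.ones_like(d)],-1)
    P=(P@c['T'].T)[...,:3]; P[d==0]=np.nan; return P
E
python3 - <<'E'
from h import *
for n in ('scene','side'):
    shot(n,n+'0'); c=viewer.calibration(n); print(n,{k:(np.round(v,3).tolist() if hasattr(v,'tolist') else v) for k,v in c.items()})
s=robot.read_state(); print({k:np.round(v,3).tolist() for k,v in s.items()})
E
```

```text
scene {'mtx': [[464.98, 0.0, 323.135], [0.0, 464.98, 192.307], [0.0, 0.0, 1.0]], 'T': [[-0.848, -0.425, 0.318, 906.067], [0.531, -0.689, 0.494, 478.189], [0.009, 0.587, 0.809, 850.165], [0.0, 0.0, 0.0, 1.0]]}
side {'mtx': [[377.88, 0.0, 318.632], [0.0, 377.88, 198.4], [0.0, 0.0, 1.0]], 'T': [[0.944, 0.242, -0.222, 430.209], [-0.328, 0.658, -0.678, -500.755], [-0.018, 0.713, 0.701, 613.35], [0.0, 0.0, 0.0, 1.0]]}
{'time': 0.1, 'joint_pos': [-1.178, 0.469, -0.049, 1.534, 0.024, 1.141, -0.082], 'qvel': [0.001, -0.003, 0.001, -0.003, -0.001, -0.0, 0.0], 'joint_torque': [0.001, -50.917, -0.081, -23.683, -0.062, 0.034, 0.0], 'ee_pos': [276.133, 615.347, 221.6], 'eef_rot': [-0.0, 0.209, 0.978, -0.001], 'force': [0.213, 0.333, -0.306], 'ft_torque': [0.038, 0.024, -0.023], 'gripper_width': 0.998}
```

View pics/scene0.png

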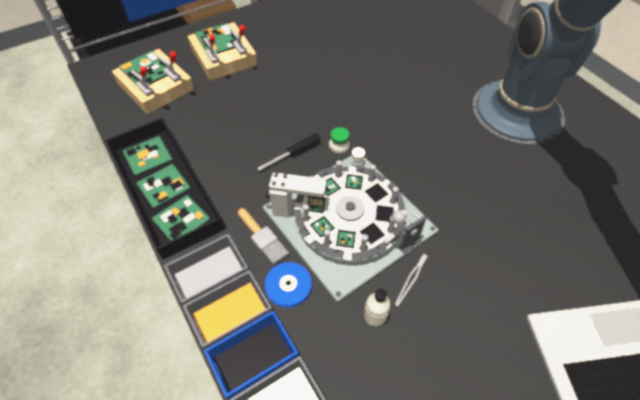

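View pics/side0.png

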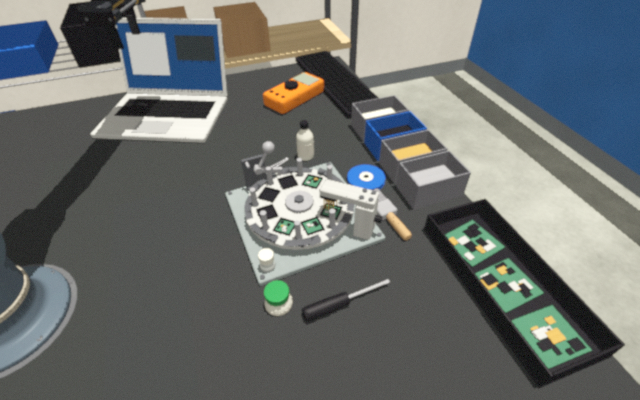

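The scene view shows the dial at about (350,207), the ball at (400,216) and the contact head at (298,190). The side view shows the dial at (298,201), the ball at (268,147) and the head at (350,195). Next I measure from depth.

```bash
cat > m.py <<'E'
from h import *
cs={}
for n in ('scene','side'):
    d=np.load(f'pics/{n}0_d.npy'); cs[n]=cloud(n,d)
P=cs['scene']; print('centre guess',P[207,350],cs['side'][201,298])
c0=P[207,350][:2]
for n,P in cs.items():
    Q=P.reshape(-1,3); Q=Q[np.isfinite(Q).all(1)]; Q=Q[np.hypot(*(Q[:,:2]-c0).T)<230]
    bench=Q[abs(Q[:,2])<8]; print(n,'bench z',np.median(bench[:,2]))
    hub=Q[(abs(Q[:,2]-60)<4)&(np.hypot(*(Q[:,:2]-c0).T)<40)]; print('hub',len(hub),np.median(hub,0),hub.min(0),hub.max(0))
    top=Q[(abs(Q[:,2]-44)<4)]; 
    if len(top)>5: print('dialtop',len(top),np.median(top[:,2]),cv2.minEnclosingCircle(top[:,:2].astype(np.float32)))
    pl=Q[(abs(Q[:,2]-14)<4)]; r=cv2.minAreaRect(pl[:,:2].astype(np.float32)); print('plate',len(pl),r)
    hi=Q[Q[:,2]>98]; hi=hi[np.argsort(hi[:,0])]
    print('hi',len(hi)); 
    if len(hi): 
        L=hi[hi[:,1]>c0[1]]; R=hi[hi[:,1]<=c0[1]]
        for k in (L,R):
            if len(k): print(len(k),k.mean(0),k.min(0),k.max(0))
a=np.load('pics/scene0_i.npy')[140:300,250:450];b=np.load('pics/side0_i.npy')[130:290,210:410]
o=np.vstack([cv2.resize(x,None,fx=3.7,fy=3.7*.5*1.0 if 0 else 3.7,interpolation=cv2.INTER_CUBIC) for x in (a,)])
cv2.imwrite('pics/c1.png',o[:,:,::-1])
o=cv2.resize(b,None,fx=3.7,fy=3.7,interpolation=cv2.INTER_CUBIC);cv2.imwrite('pics/c2.png',o[:,:,::-1])
E
python3 m.py
```

```text
centre guess [568.76128344  56.54621075  60.09866202] [562.76811563  40.95545168  61.2141394 ]
scene bench z 0.20389982591427724
hub 101 [566.8024265   54.45345552  59.37083372] [544.34821763  26.84339804  56.00338005] [593.89541875  82.12651292  63.60813933]
dialtop 5434 44.69545966676725 ((563.2857055664062, 59.0201530456543), 229.5499267578125)
plate 5853 ((614.208251953125, 46.02311706542969), (365.695068359375, 430.96282958984375), 4.5268449783325195)
hi 1364
312 [572.59389413 199.20864932 118.14400435] [475.3000523  147.40463634  98.02250409] [653.37815648 267.38614371 141.66959054]
1052 [650.7753296  -12.81106686 113.87475069] [596.51345972 -65.06437332  98.03588851] [701.05871149  31.60620118 121.43449338]
side bench z 0.5993945499386086
hub 78 [566.39621876  47.37070559  59.95999704] [537.95135793  23.22676457  56.01828936] [588.60161954  60.6511703   62.38575625]
dialtop 4509 44.996743536433314 ((561.70556640625, 46.56857681274414), 217.72418212890625)
plate 4510 ((599.0206298828125, 60.53932189941406), (399.1084289550781, 362.5848083496094), 14.479108810424805)
hi 1310
216 [552.36502883 174.90433659 118.1083987 ] [473.88376278 141.96688973  98.01243013] [653.30597148 265.21682765 139.31454407]
1094 [647.22205068 -27.23818612 113.39633388] [596.41699545 -70.57416264  98.10591916] [702.17536539  26.68398467 121.14722367]
```

View pics/c1.png

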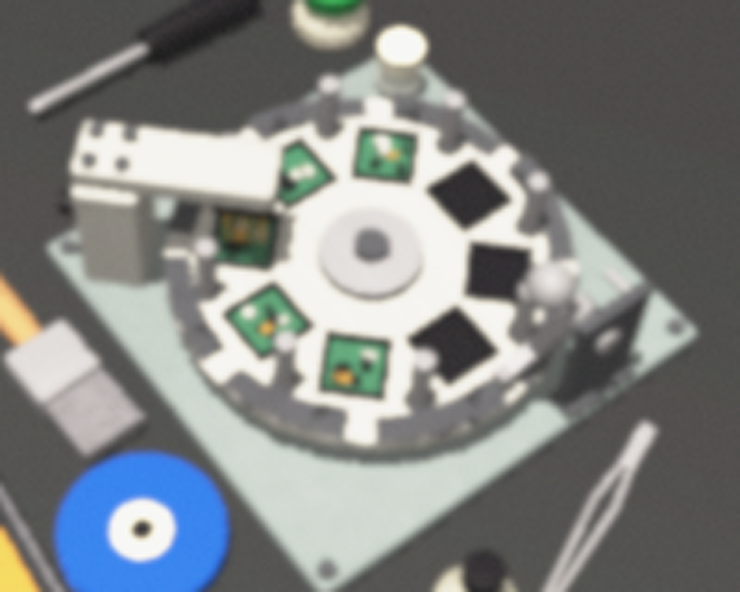

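In the crop, hub at (371,255), ball at (549,283), plate corners at (50,247), (697,330) and (325,590), and the posts' bright tops are visible.

View pics/c2.png

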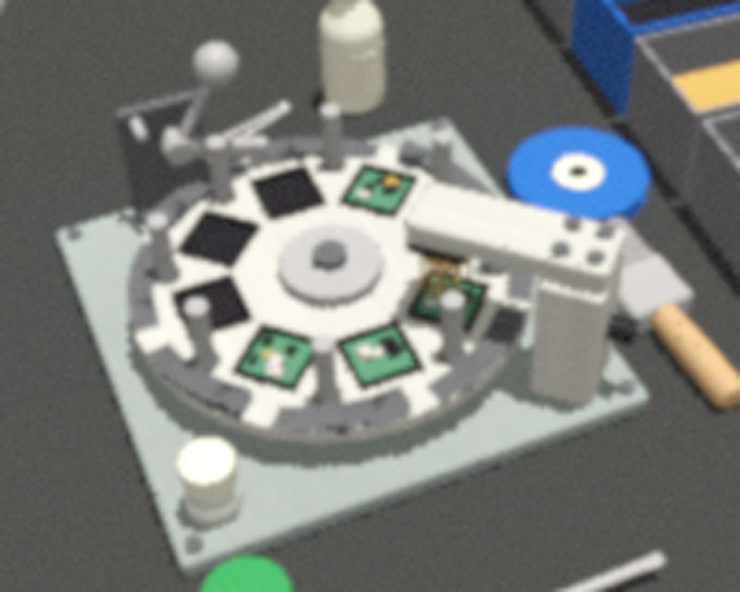

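```bash
cat >> h.py <<'E'
def cast(n,u,v,z):
    c=viewer.calibration(n);K=c['mtx'];T=c['T']
    r=T[:3,:3]@np.array([(u-K[0,2])/K[0,0],-(v-K[1,2])/K[1,1],-1]);o=T[:3,3]
    return o+r*(z-o[2])/r[2]
E
python3 - <<'E'
from h import *
f=lambda x,y:(x/3.7+250-.4,y/3.7+140-.4)
for k,(x,y,z) in dict(L=(50,247,14),R=(697,330,14),B=(325,590,14),hub=(371,250,60),ball=(549,283,126),p1=(538,182,88),p2=(457,99,88),p3=(329,84,88),p4=(205,245,88),p5=(285,341,88),p6=(425,359,88)).items(): print(k,cast('scene',*f(x,y),z).round(1))
E
```

```text
L [708.7 -68.7  14. ]
R [422.3 175.5  14. ]
B [688.  195.1  14. ]
hub [569.2  56.7  60. ]
ball [532.4 155.5 126. ]
p1 [477.4  82.5  88. ]
p2 [481.  11.  88.]
p3 [537.2 -36.6  88. ]
p4 [655.   22.2  88. ]
p5 [650.6  95.3  88. ]
p6 [595.3 142.2  88. ]
```

The second crop shows the ball at (216,63), post tops at (158,220), (197,305), (323,348), (453,300), (217,145), (331,110) and (441,133). I combine the two views and work out the first move.

```bash
cat >> h.py <<'E'
from scipy.spatial.transform import Rotation as Ro
def fix(): return np.load('fix.npy')
def tow(p):
    x,y,a=fix(); return np.array([x+p[0]*np.cos(a)-p[1]*np.sin(a),y+p[0]*np.sin(a)+p[1]*np.cos(a),p[2]])
def tof(w):
    x,y,a=fix(); d=np.array(w)-[x,y,0]; return np.array([d[0]*np.cos(a)+d[1]*np.sin(a),-d[0]*np.sin(a)+d[1]*np.cos(a),d[2]])
def st():
    s=robot.read_state(); q=s['eef_rot']; R=Ro.from_quat([q[1],q[2],q[3],q[0]])
    return s,R
def go(p,yangle=None):
    "offset(cm) in tool axes to fixture-frame point; turn about tool axes so tool y points along fixture angle"
    s,R=st(); print('t',round(s['time'],2),'fix pos',tof(s['ee_pos']).round(1),'F',np.round(s['force'],1))
    o=R.inv().apply(tow(p)-s['ee_pos'])/10
    a=fix()[2]+(yangle or 0); y=np.array([np.cos(a),np.sin(a),0]);z=np.array([0,0,-1.]);x=np.cross(y,z)
    T=Ro.from_matrix(np.stack([x,y,z],1)); print('offset cm',o.round(2),'rot deg',(R.inv()*T).as_rotvec(degrees=True).round(1))
E
python3 - <<'E'
from h import *
from scipy.optimize import least_squares
f=lambda x,y:(x/3.7+250-.4,y/3.7+140-.4); g=lambda x,y:(x/3.7+210-.4,y/3.7+130-.4)
S=[(538,182,157.5),(457,99,202.5),(329,84,247.5),(205,245,-22.5),(285,341,22.5),(425,359,67.5)]
D=[(158,220,157.5),(197,305,202.5),(323,348,247.5),(453,300,-67.5),(217,145,112.5),(331,110,67.5),(441,133,22.5)]
res=[]
for n,h,L in (('scene',f,S),('side',g,D)):
    P=np.array([cast(n,*h(x,y),88)[:2] for x,y,_ in L]); A=np.radians([a for *_,a in L])
    e=lambda q:(P-np.stack([q[0]+94*np.cos(A+q[2]),q[1]+94*np.sin(A+q[2])],1)).ravel()
    r=least_squares(e,[566,53,.076]); print(n,r.x,r.fun.reshape(-1,2).round(1).tolist()); res.append(r.x)
print('hub side',cast('side',*g(331,258),60),'ball side',cast('side',*g(216,63),126))
np.save('fix.npy',np.mean(res,0)); print(fix())
print('ball sc,side fix',tof([532.4,155.5,126]),tof(cast('side',*g(216,63),126)))
go([20,107,150],0)
E
```

```text
scene [5.66097014e+02 5.27628158e+01 7.09491075e-02] [[0.5, -0.0], [-1.0, 0.3], [0.9, -0.2], [-0.2, -0.9], [0.4, 0.5], [-0.5, 0.2]]
side [5.67401835e+02 5.04037359e+01 8.02176708e-02] [[0.6, 0.9], [0.4, 1.7], [-1.5, -2.8], [-0.2, 0.1], [0.1, -2.5], [0.5, -0.4], [0.1, 3.0]]
hub side [566.58054523  46.11394025  60.        ] ball side [534.90574536 158.21271138 126.        ]
[5.66749425e+02 5.15832758e+01 7.55833892e-02]
ball sc,side fix [-26.40445281 106.21380983 126.        ] [-23.70102077 108.72956379 126.        ]
t 0.1 fix pos [-247.2  584.1  221.6] F [ 0.2  0.3 -0.3]
offset cm [-46.25 -29.17   7.22] rot deg [-0.1  0.1 61.5]
```

Run:
```python
from h import *
Q=np.concatenate([cloud(n,np.load(f'pics/{n}0_d.npy')).reshape(-1,3) for n in('scene','side')])
Q=Q[np.isfinite(Q).all(1)]
a=robot.read_state()['ee_pos'][:2]; b=tow([20,107,0])[:2]
for t in np.linspace(0,1,12):
    c=a+t*(b-a); k=Q[(np.hypot(*(Q[:,:2]-c).T)<110)&(Q[:,2]<400)]; print(c.round(),len(k), np.percentile(k[:,2],99.5).round() if len(k) else None)
```

```text
[276. 615.] 6890 334.0
[304. 574.] 9556 334.0
[331. 533.] 12317 334.0
[359. 491.] 14714 331.0
[386. 450.] 14199 20.0
[414. 408.] 13752 19.0
[441. 367.] 13243 18.0
[469. 325.] 12359 5.0
[496. 284.] 11978 89.0
[524. 243.] 12296 137.0
[551. 201.] 12482 137.0
[579. 160.] 12981 137.0
```

```bash
python3 -m inch '{"claw":[1,1,1,1,1,1,1,1,1,1,1,1],"offset":[[-4.6,-2.9,0],[-9.2,-5.8,0],[-13.9,-8.8,0],[-18.5,-11.7,0],[-23.1,-14.6,0.5],[-27.8,-17.5,1],[-32.4,-20.4,2],[-37,-23.3,3],[-41.6,-26.3,3],[-46.3,-29.2,3],[-46.3,-29.2,3],[-46.3,-29.2,3]],"rot":[[0,0,6],[0,0,12],[0,0,18],[0,0,25],[0,0,32],[0,0,39],[0,0,46],[0,0,53],[0,0,58],[0,0,61.5],[0,0,61.5],[0,0,61.5]]}' 20
python3 - <<'E'
from h import *
go([20,107,114],0)
shot('side','s1'); i=np.load('pics/s1_i.npy')[90:290,210:410];cv2.imwrite('pics/s1c.png',cv2.resize(i,None,fx=3,fy=3,interpolation=2)[:,:,::-1])
E
```

```text
time: 1.6
ee_pos: [578.6, 160.4, 192.0]
eef_rot: [-0.001, 0.68, 0.733, -0.0]
force: [0.2, -0.2, 0.1]
gripper_width: 0.007
t 1.6 fix pos [ 20.1 107.6 192. ] F [ 0.2 -0.2  0.1]
offset cm [-0.06  0.    7.8 ] rot deg [-0.1 -0.   0. ]
```

View pics/s1c.png

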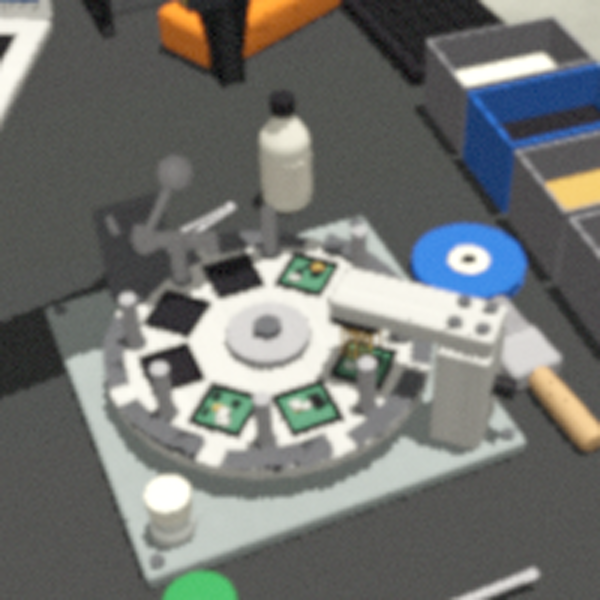

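The side view shows the fingertips at about (228,75), above and on the +x side of the ball at (174,172). I'll descend, then push.

```bash
python3 -m inch '{"claw":[1,1,1,1,1,1,1],"offset":[[0,0,3],[0,0,6],[0,0,7.6],[0,0,7.7],[0,-0.5,7.7],[0,-0.9,7.7],[0,-0.9,7.7]],"rot":[[0,0,0],[0,0,0],[0,0,0],[0,0,0],[0,0,0],[0,0,0],[0,0,0]]}'
python3 -c "
from h import *
go([-20,107,114],0)"
```

```text
time: 2.52
ee_pos: [570.2, 159.4, 116.3]
eef_rot: [0.0, 0.68, 0.733, 0.001]
force: [0.4, -0.2, -0.4]
gripper_width: 0.009
t 2.52 fix pos [ 11.6 107.2 116.3] F [ 0.4 -0.2 -0.4]
offset cm [-0.02 -3.16  0.23] rot deg [ 0.1 -0.   0. ]
```

```bash
python3 -m inch '{"claw":[1,1,1,1,1,1,1,1,1,1,1,1],"offset":[[0,-0.5,0.1],[0,-1,0.1],[0,-1.5,0.1],[0,-2,0.1],[0,-2.6,0.1],[0,-3.2,0.1],[0,-3.8,0.1],[0,-4.4,0.1],[0,-5,0.1],[0,-5.6,0.1],[0,-6.2,0.1],[0,-6.6,0.1]],"rot":[[0,0,0],[0,0,0],[0,0,0],[0,0,0],[0,0,0],[0,0,0],[0,0,0],[0,0,0],[0,0,0],[0,0,0],[0,0,0],[0,0,0]]}'
python3 - <<'E'
from h import *
go([-58,107,114],0)
i,_=shot('side','s2'); P=cloud('side',_).reshape(-1,3); P=P[np.isfinite(P).all(1)]; F=np.array([tof(p) for p in P if np.hypot(p[0]-567,p[1]-52)<200]); k=F[(F[:,2]>104)&(F[:,2]<140)&(abs(F[:,1]-107)<25)]
print(len(k),np.median(k,0) if len(k) else 0, k.min(0),k.max(0))
cv2.imwrite('pics/s2c.png',cv2.resize(i[90:290,210:410],None,fx=3,fy=3,interpolation=2)[:,:,::-1])
E
```

```text
time: 4.03
ee_pos: [503.8, 154.2, 114.4]
eef_rot: [-0.0, 0.68, 0.733, -0.0]
force: [-0.1, -0.8, 0.0]
gripper_width: 0.008
t 4.03 fix pos [-55.  107.1 114.4] F [-0.1 -0.8  0. ]
offset cm [-0.01 -0.3   0.04] rot deg [-0. -0.  0.]
231 [-63.36939616  97.76358703 128.78881254] [-90.59923907  92.79634563 104.15025559] [ -4.78935996 115.64697035 139.76738653]
```

View pics/s2c.png

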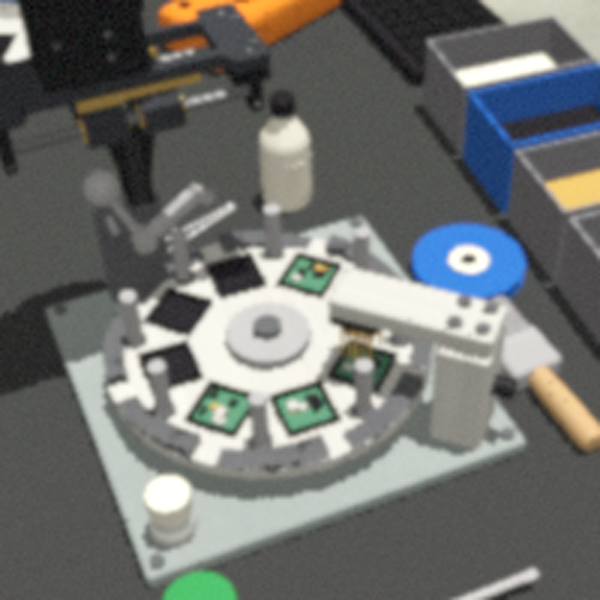

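The pawl is thrown: ball now leaning to -x at (100,188) with the nose arm up at (195,195). Next, retreat and come down on the +y side of post_a.

```bash
python3 -m inch '{"claw":[1,1,1,1,1,1,1,1,1,1],"offset":[[0,0.8,0],[0,1,-2.5],[0,1,-5],[-2.2,-1,-5],[-4.5,-3.2,-5],[-4.5,-3.2,-5],[-4.5,-3.2,-2],[-4.5,-3.2,1],[-4.5,-3.2,3],[-4.5,-3.2,3]],"rot":[[0,0,0],[0,0,0],[0,0,0],[0,0,0],[0,0,0],[0,0,0],[0,0,0],[0,0,0],[0,0,0],[0,0,0]]}'
python3 -c "
from h import *
go([-87,51.5,73],0)"
```

```text
time: 5.32
ee_pos: [475.9, 107.4, 83.3]
eef_rot: [-0.0, 0.68, 0.734, -0.001]
force: [-0.3, -0.3, 0.5]
gripper_width: 0.002
t 5.33 fix pos [-86.4  62.5  83.3] F [-0.3 -0.3  0.5]
offset cm [-1.1  -0.06  1.03] rot deg [-0.1  0.   0. ]
```

```bash
python3 -m inch '{"claw":[1,1,1,1,1,1,1,1,1,1,1,1],"offset":[[0,0,1],[-0.6,0,1],[-1,0,1],[-1.5,0,1],[-2,-0.1,1],[-2.5,-0.2,1],[-3,-0.3,1],[-3.5,-0.3,1],[-4,-0.3,1],[-4.5,-0.3,1],[-5,-0.3,1],[-5.4,-0.3,1]],"rot":[[0,0,0],[0,0,0],[0,0,0],[0,0,0],[0,0,0],[0,0,0],[0,0,0],[0,0,0],[0,0,0],[0,0,0],[0,0,0],[0,0,0]]}'
python3 - <<'E'
from h import *
go([-90,-8.4,73],0)
i,d=shot('side','s3'); cv2.imwrite('pics/s3c.png',cv2.resize(i[90:290,210:410],None,fx=3,fy=3,interpolation=2)[:,:,::-1])
E
```

```text
time: 6.82
ee_pos: [473.9, 52.8, 74.1]
eef_rot: [-0.002, 0.68, 0.733, -0.002]
force: [-5.4, 1.4, 0.2]
gripper_width: 0.004
t 6.83 fix pos [-92.5   8.2  74.1] F [-5.4  1.4  0.2]
offset cm [-1.66  0.26  0.11] rot deg [-0.4 -0.1 -0. ]
```

View pics/s3c.png

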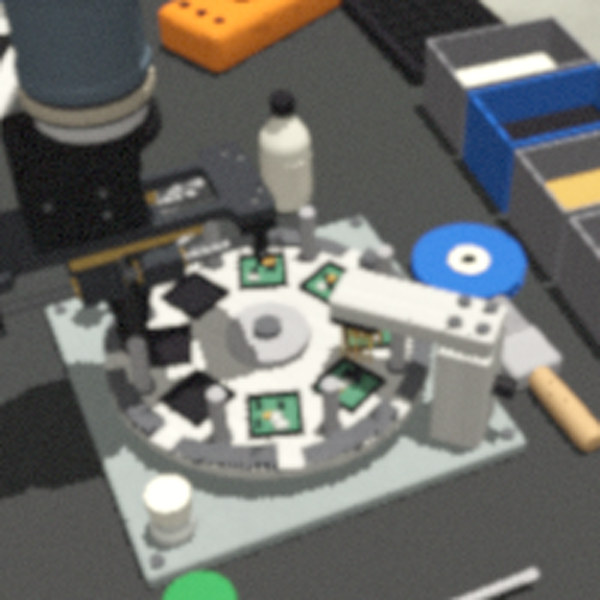

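The dial has turned roughly half a notch (posts now at (138,365), (215,395), (330,390)). The nests are undisturbed. I'll carry on to about 0.65 rad, following the arc.

```bash
python3 -m inch '{"claw":[1,1,1,1,1],"offset":[[-0.4,-0.2,0],[-0.8,-0.2,0],[-1.2,-0.1,0],[-1.6,0,0],[-1.6,0,0]],"rot":[[0,0,0],[0,0,0],[0,0,0],[0,0,0],[0,0,0]]}'
python3 - <<'E'
from h import *
go([-90,12,73],0)
i,d=shot('scene','s4'); cv2.imwrite('pics/s4c.png',cv2.resize(i[140:290,250:450],None,fx=4,fy=4,interpolation=2)[:,:,::-1])
E
```

```text
time: 7.5
ee_pos: [478.7, 36.1, 74.7]
eef_rot: [0.001, 0.68, 0.733, 0.0]
force: [-1.6, 0.9, -0.1]
gripper_width: 0.003
t 7.5 fix pos [-88.9  -8.8  74.7] F [-1.6  0.9 -0.1]
offset cm [ 2.08 -0.11  0.16] rot deg [ 0.1  0.  -0.1]
```

View pics/s4c.png

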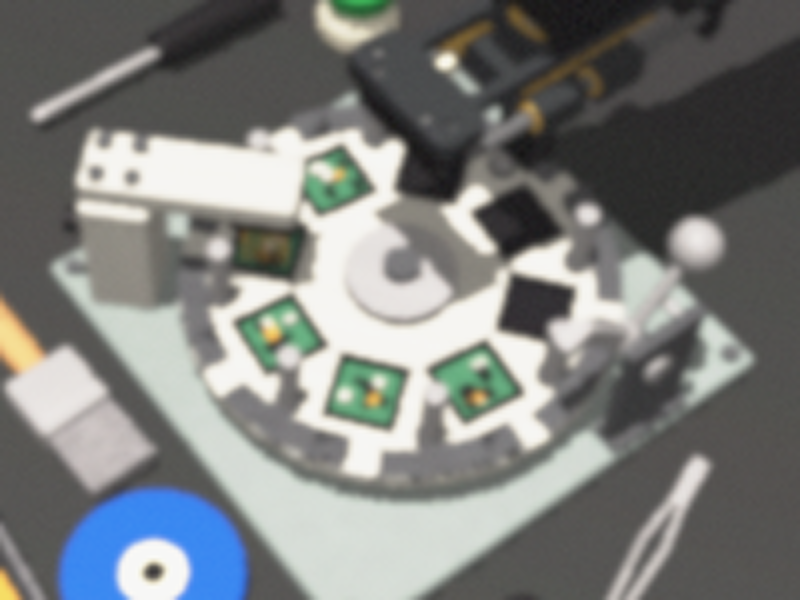

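Ball at (697,243), thrown over. Post tops are at (588,213), (436,393), (288,357), (218,247) and (258,140). I'll compute the dial angle from them.

Run:
```python
from h import *
np.set_printoptions(suppress=True)
for x,y in [(588,213),(436,393),(288,357),(218,247),(258,140)]:
    p=tof(cast('scene',x/4+250-.4,y/4+140-.4,88)); a=np.degrees(np.arctan2(p[1],p[0])); print(p.round(1),np.hypot(p[0],p[1]).round(1),a.round(1),np.radians((a-22.5)%45).round(3))
```

```text
[-82.6  47.2  88. ] 95.1 150.3 0.659
[46.  83.7 88. ] 95.5 61.2 0.676
[90.8 26.4 88. ] 94.6 16.2 0.676
[ 81.1 -45.9  88. ] 93.2 -29.5 0.663
[ 25.3 -89.2  88. ] 92.8 -74.2 0.669
```

The dial is at about 0.665 rad, within the drop-in range. Back off, rise, and go to the -x side of the ball.

```bash
python3 -m inch '{"claw":[1,1,1,1,1,1,1,1,1,1,1,1],"offset":[[0.6,0,0],[1.2,0,0],[1.2,0,-3],[1.2,0,-6.5],[1.2,-1,-8.5],[4,-4.1,-8.5],[8,-4.1,-8.5],[11.6,-4.1,-8.5],[11.6,-4.1,-8.5],[11.6,-4.1,-6],[11.6,-4.1,-4],[11.6,-4.1,-4]],"rot":[[0,0,0],[0,0,0],[0,0,0],[0,0,0],[0,0,0],[0,0,0],[0,0,0],[0,0,0],[0,0,0],[0,0,0],[0,0,0],[0,0,0]]}'
python3 -c "
from h import *
go([-118,107,114],0)"
```

```text
time: 9.05
ee_pos: [427.8, 148.4, 113.6]
eef_rot: [-0.0, 0.68, 0.733, -0.001]
force: [-0.5, 0.2, -0.5]
gripper_width: 0.005
t 9.05 fix pos [-131.2  107.   113.6] F [-0.5  0.2 -0.5]
offset cm [-0.    1.32 -0.04] rot deg [-0.1  0.1 -0.1]
```

```bash
python3 -m inch '{"claw":[1,1,1,1,1,1,1,1,1,1,1,1],"offset":[[0,0.8,0],[0,1.3,0],[0,1.8,0],[0,2.3,0],[0,2.8,0],[0,3.4,0],[0,4,0],[0,4.6,0],[0,5.2,0],[0,5.8,0],[0,6.3,0],[0,6.6,0]],"rot":[[0,0,0],[0,0,0],[0,0,0],[0,0,0],[0,0,0],[0,0,0],[0,0,0],[0,0,0],[0,0,0],[0,0,0],[0,0,0],[0,0,0]]}'
python3 -c "
from h import *
go([-75,107,114],0)"
```

```text
time: 10.55
ee_pos: [494.7, 154.5, 114.5]
eef_rot: [-0.0, 0.68, 0.733, -0.0]
force: [0.5, 0.0, -0.0]
gripper_width: 0.008
t 10.55 fix pos [-64.1 108.1 114.5] F [ 0.5  0.  -0. ]
offset cm [-0.11 -1.09  0.05] rot deg [-0. -0.  0.]
```

```bash
python3 -m inch '{"claw":[1,1,1,1,1,1,1,1,1,1,1],"offset":[[0,-0.8,0],[0,-1.5,-1],[0,-1.5,-5],[-4,-2.6,-5],[-8,-2.6,-5],[-10.5,-2.6,-5],[-10.5,-2.6,-5],[-10.5,-2.6,-2],[-10.5,-2.6,2],[-10.5,-2.6,4.1],[-10.5,-2.6,4.1]],"rot":[[0,0,0],[0,0,0],[0,0,0],[0,0,0],[0,0,0],[0,0,0],[0,0,0],[0,0,0],[0,0,0],[0,0,0],[0,0,0]]}'
python3 - <<'E'
from h import *
go([-88,-8,73],0)
i,d=shot('side','s5'); j,d=shot('scene','s6')
A=cv2.resize(i[110:260,210:310],None,fx=4,fy=4,interpolation=2);B=cv2.resize(j[150:300,350:450],None,fx=4,fy=4,interpolation=2)
cv2.imwrite('pics/s5c.png',np.hstack([A,B])[:,:,::-1])
E
```

```text
time: 11.92
ee_pos: [474.9, 49.1, 72.5]
eef_rot: [-0.001, 0.679, 0.734, -0.001]
force: [-0.4, -0.0, -0.3]
gripper_width: 0.008
t 11.93 fix pos [-91.8   4.4  72.5] F [-0.4 -0.  -0.3]
offset cm [-1.24  0.38 -0.05] rot deg [-0.2 -0.   0.1]
```

View pics/s5c.png

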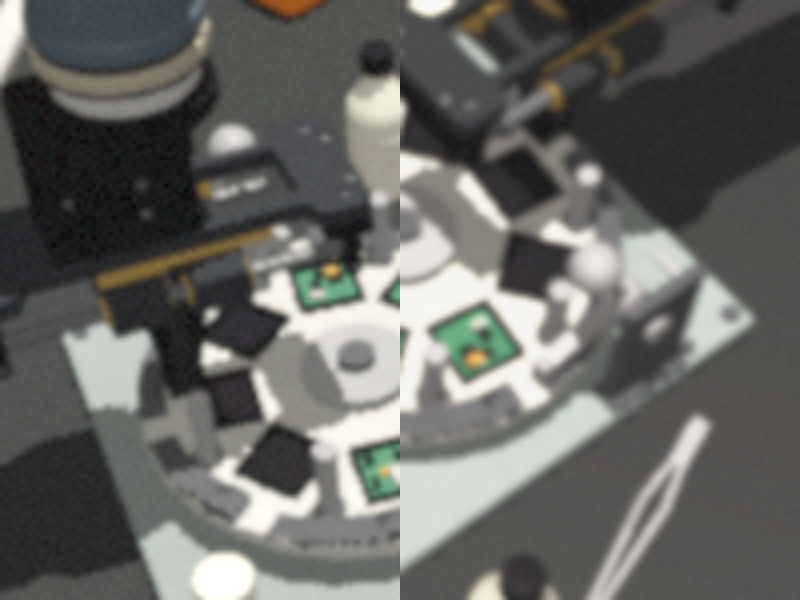

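Ball is back on the +x side (right half, (597,262)), pawl down on the ramp. Finger is at the +y side of post_a. Now I ease the dial back.

```bash
python3 -m inch '{"claw":[1,1,1,1,1,1,1,1,1,1,1,1],"offset":[[-0.6,0,0],[-1.1,0,0],[-1.4,0.1,0],[-1.6,0.1,0],[-1.8,0.2,0],[-1.9,0.2,0],[-2,0.3,0],[-2.1,0.3,0],[-2.2,0.4,0],[-2.25,0.4,0],[-2.3,0.4,0],[-2.3,0.4,0]],"rot":[[0,0,0],[0,0,0],[0,0,0],[0,0,0],[0,0,0],[0,0,0],[0,0,0],[0,0,0],[0,0,0],[0,0,0],[0,0,0],[0,0,0]]}'
python3 -c "
from h import *
go([-88,-20.5,73],0)"
```

```text
time: 13.52
ee_pos: [482.0, 25.1, 73.4]
eef_rot: [-0.0, 0.68, 0.733, -0.0]
force: [-0.6, 2.3, -1.2]
gripper_width: 0.005
t 13.53 fix pos [-86.5 -20.   73.4] F [-0.6  2.3 -1.2]
offset cm [-0.05 -0.15  0.04] rot deg [-0.  0.  0.]
```

```bash
python3 -m inch '{"claw":[1,1,1,1],"offset":[[-0.05,0,0],[-0.1,0,0],[-0.15,0,0],[-0.15,0,0]],"rot":[[0,0,0],[0,0,0],[0,0,0],[0,0,0]]}'
python3 -c "
from h import *
go([-88,-20.5,73],0)"
python3 -m inch '{"claw":[1,1,1,1],"offset":[[-0.05,0,0],[-0.1,0,0],[-0.15,0,0],[-0.15,0,0]],"rot":[[0,0,0],[0,0,0],[0,0,0],[0,0,0]]}'
python3 -c "
from h import *
go([-88,-20.5,73],0)"
```

```text
time: 14.02
ee_pos: [482.2, 24.4, 73.4]
eef_rot: [-0.0, 0.68, 0.734, 0.0]
force: [-0.6, 5.1, -2.7]
gripper_width: 0.005
t 14.03 fix pos [-86.4 -20.7  73.4] F [-0.6  5.1 -2.7]
offset cm [ 0.02 -0.16  0.04] rot deg [-0. -0.  0.]
time: 14.52
ee_pos: [482.3, 24.3, 73.5]
eef_rot: [-0.001, 0.679, 0.734, 0.001]
force: [0.0, 8.0, -2.4]
gripper_width: 0.009
t 14.53 fix pos [-86.3 -20.8  73.5] F [ 0.   8.  -2.4]
offset cm [ 0.03 -0.17  0.05] rot deg [-0.  -0.1  0.1]
```

The hard stop is reached: force rose from 2 to 8 N with only about 0.1 mm of motion, at y = -20.8 (expected -20.5). Back off and rise clear.

```bash
python3 -m inch '{"claw":[1,1,1,1,1,1,1,1,1,1,1,1],"offset":[[0.3,0,0],[0.8,0,0],[1.4,0,0],[1.4,0,-3],[1.4,0,-7],[1.4,0,-12],[1.4,-3,-16],[1.4,-8,-16],[1.4,-8,-16],[1.4,-8,-16],[1.4,-8,-16],[1.4,-8,-16]],"rot":[[0,0,0],[0,0,0],[0,0,0],[0,0,0],[0,0,0],[0,0,0],[0,0,0],[0,0,0],[0,0,0],[0,0,0],[0,0,0],[0,0,0]]}'
python3 - <<'E'
from h import *
j,d=shot('scene','s7');i,d=shot('side','s8')
B=cv2.resize(j[140:290,250:450],None,fx=4,fy=4,interpolation=2); cv2.imwrite('pics/s7c.png',B[:,:,::-1])
A=cv2.resize(i[90:290,210:410],None,fx=3,fy=3,interpolation=2); cv2.imwrite('pics/s8c.png',A[:,:,::-1])
E
```

```text
time: 16.02
ee_pos: [402.1, 30.1, 233.2]
eef_rot: [0.0, 0.68, 0.733, -0.0]
force: [-1.3, -0.0, -0.1]
gripper_width: 0.007
```

View pics/s7c.png

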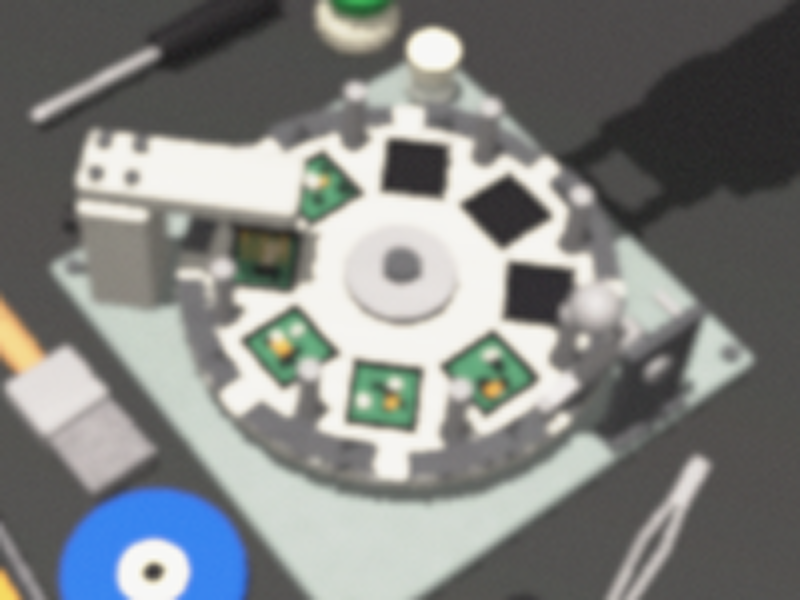

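View pics/s8c.png

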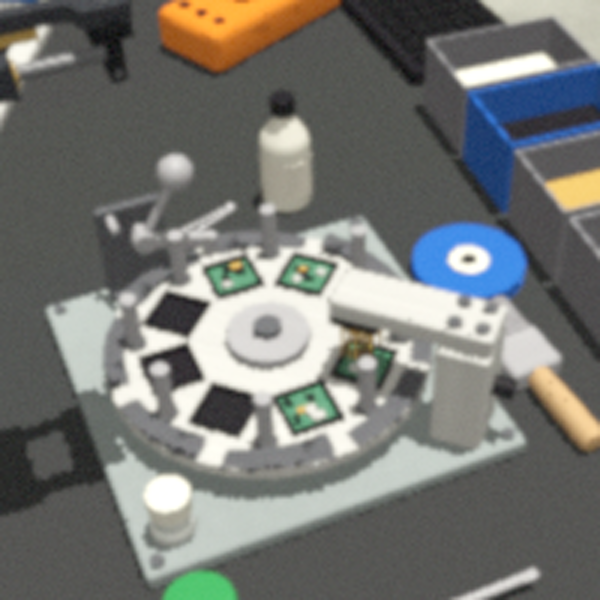

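The dial moved exactly one notch: boards are one nest further round, post tops sit where they did at the start, and the ball is back at (174,170). One numeric check of the final dial angle, then hand in.

Run:
```python
from h import *
for x,y in [(581,196),(491,108),(355,92),(222,267),(309,370),(461,388)]:
    p=tof(cast('scene',x/4+250-.4,y/4+140-.4,88)); a=np.degrees(np.arctan2(p[1],p[0])); print(np.hypot(p[0],p[1]).round(1),round(np.radians((a-22.5+22.5)%45-22.5),3))
# grey difference start vs end around the pawl (side view, arm out of both)
a=np.load('pics/s1_i.npy').astype(int);b=np.load('pics/s8_i.npy').astype(int)
print('pawl diff',abs(a-b)[135:175,240:300].mean(),'ref noise',abs(a-b)[240:270,330:380].mean())
print(robot.read_state()['force']); print(robot.close_job())
```

```text
94.4 -0.01
93.4 -0.015
92.3 0.0
93.2 0.009
95.0 0.021
95.1 0.02
pawl diff 13.252916666666666 ref noise 2.252
[-0.46990236  0.07990265  0.45020221]
the job is handed in; nothing more can be done
None
```

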